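Hold the tool chest's lid at 60 degrees for fitting a stay

TASK

I am about to screw a stay to this tool chest, whose lid falls shut by itself. Take the tape measure off the lid and set it down gently on the worktop, at least a hand's width clear of the chest, leaving the screwdriver, pliers and mug where they are. Then raise the lid by its bar handle to 60 degrees from closed and keep it there: finish with the gripper still holding the lid at that angle.

Things in the scene. Friction and masses are not known exactly. Their poses are not given: they have to be found in the camera images.
- chest: plywood tool chest, 160 (x) x 200 (y) x 90 mm high without its lid, fixed to the worktop; origin at the centre of its underside; its -x side is the front, where the bar handle is; its +x side carries the hinge
- lid_hinge (a point): centre of the hinge line of the lid, at the top of the chest's back (80 mm behind the chest's centre, 90 mm above the worktop); the hinge line runs along the chest's y axis; the point does not move with the lid
- lid (a joint): angle of the lid in rad: 0 closed and level, growing as the front edge rises; 1.047 is 60 degrees, stop at 1.75. The lid is a flat plywood board of about 0.3 kg, 164 x 204 x 10 mm, its top 100 mm above the worktop when closed; it falls shut when let go at anything short of upright
- lid_bar (a point): middle of the lid's handle, a round steel bar 10 mm thick, 104 mm long, parallel to the hinge line, 50 mm in front of the lid's front edge on two 8 mm posts 90 mm apart: pinch it from above with fingers opened only 40 to 60 mm, closing across it; it turns between them as the lid rises. Closed, it is 95 mm above the worktop. It circles the hinge line at 212 mm, 0.024 rad above the joint value
- tape_measure: yellow pocket tape measure standing upright on the closed lid at the start, 39 (x) x 91 (y) x 66 mm high, about 0.26 kg; origin at the centre of its underside, z up; grip it across its 39 mm thickness (along its x) from above
- screwdriver: screwdriver with a green handle, 26 x 169 x 25 mm, lying in front of the chest (towards the robot); bystander; origin at the middle of its underside
- pliers: red pliers, 57 x 188 x 13 mm, lying to the left of the chest; bystander; origin at the middle of its underside
- mug: white dotted mug, 92 x 127 (with handle) x 93 mm, standing to the right of the chest; bystander; origin at the middle of its underside
Mind the look-alikes: they are no part of the job. There is more than one size of the tape_measure; the job needs the larger.

How it is judged:
By the outcome, as a careful person would: the job done as asked, in the order asked, and still so for the second after the job is handed in, while the arm keeps its last pose, push and grip.
It also fails if it takes over 64 s, if anything falls off the work surface, if the arm or the gripper's body presses on something with over 40 N, if the wrist force passes 120 N, or if a joint passes its speed limit or range.

ROBOT

A 6-joint arm with a two-finger parallel gripper is mounted at the origin on a cart in front of the work surface, level with it; the furniture and walls round the work are solid. World frame = base frame: x ahead of the robot, y to its left, z up, the work surface at z = 0. Lengths are in m, angles in rad, forces in N, time in s.
With the tool pointing down it reaches from about 0.35 to 0.725 m from the base axis. Payload 4.3 kg.
Tool frame: the origin (TCP) lies on the mounting face of the last link; the fingertips stand 173 mm ahead of it and the grasp point (between the pads) lies 155 mm ahead of it; z points along the fingers, x is the direction in which the jaws open and shut, and the axes are right-handed (so a half turn about z gives the same grasp; the last joint's range is limited). The gripper opens to 85 mm and grips with 20 to 120 N. Pads are 22 mm wide; open, the fingers measure 114 mm over their backs; the gripper's body (76 mm by 85 mm) begins 54 mm behind the grasp point. The pads swing forward as they close: fully open they stand 13 mm farther back than shut.
Start: joints at [1.161, 0.377, 0.081, 1.274, 0, 1.46], TCP at [0.17, 0.549, 0.405] pointing down, gripper open.
Joint ranges: [-2.72, 2.72], [-0.84, 1.66], [-1.02, 1.22], [-1.77, 2.12], [-1.37, 1.28], [-3.14, 3.14]. Speed limits (rad/s): [2.57, 2.57, 3.14, 3.14, 3.14, 3.14].

INTERFACE

Orientations are given as a unit quaternion [w, x, y, z].
In Python, from rig import get_state, eyes, finish_job gives the robot as it stands.
- The arm moves only by the tool carry_out, never from a script. Its argument "rows" is a list of rows, each an object with "gripper": the opening in per cent of the stroke, from 0 (shut) to 100 (fully open); "xyz": the shift along the tool's x, y, z in m, a list of three; "twist": the turn, a rotation vector about the tool's x, y, z in rad, a list of three. In form: [{"gripper": gripper, "xyz": [tx, ty, tz], "twist": [wx, wy, wz]}, ...]. A call has 1 to 8 rows; each row shifts and turns the commanded pose from where the row before left it, along the tool's axes as they then stand; what a row does not reach is not made up. A row lasts 1/10 s, in which the tool goes at most 50 mm and 8.59 degrees, less where a joint would pass 70% of its speed; a pose out of reach is approached as far as the arm can. A call is refused whole if a number of a shift passes 0.05 or a number of a turn 0.15, either way. A call with a gripper value outside its range is refused whole. The fingers move at their own pace and stop on an object; the grip force is fixed at half the most. Time passes only in rows, so rows that do not move let the fingers close. It gives the time, the measured TCP pose, the force and the opening at its end, in the units of the state.
- get_state(): the state, without advancing time (a new reading comes with each control period).
- eyes.capture(name): name is "scene" or "top"; returns the picture (420x560x3 uint8, red, green, blue); there is no depth.
- eyes.calibration(name): a dict with "fx", "fy", "cx", "cy" (pixels), "xyz" and "rotation" of the camera in the world. Camera axes: x right, y up, looking along -z (the intrinsics and any distortion apply to the point x, -y, -z); pixel columns grow to the right and rows downward; lengths in m; the calibration is good to about 2 mm. A picture is of the moment at which its call begins. calibration takes no time and is no camera call.
- finish_job(): hands the job in, once; it reports no verdict.
The state is a dict: "time": time; "joint_positions": joint angles; "qd": joint speeds; "joint_torque": joint torques, N m; "tool_pos": TCP position; "eef_rot": TCP orientation; "force": force on the tool from outside, world axes, zero at the start; "torque": the same for the moment, N m; "finger_gap": finger opening in m.
Only numpy, scipy, OpenCV 4.12 (cv2) and the standard library are available. Lean on these libraries where they do the work, as an engineer would, in place of code of your own. Each camera call takes 0.05 s, during which the arm holds its last target.

## Working session

There is one attempt and no reset: what is moved stays moved. The work goes in short steps, Python scripts to look and compute and a tool call to move; the robot and the scene stay as the last step left them, time stands still between calls to the robot, and variables do not carry over. Pictures are saved under pics/ and viewed, and the job is handed in when it is done.

Besides the shell and the picture viewer there is one more tool, called after "Request:" as a command line: name --argument value ..., lists and objects as JSON in quotes. carry_out: Moves the arm, as the interface text tells. Its arguments: {"type":"object","properties":{"rows":{"type":"array","items":{"type":"object","properties":{"gripper":{"type":"number"},"xyz":{"type":"array","items":{"type":"number"}},"twist":{"type":"array","items":{"type":"number"}}}}}},"required":["rows"]}

```bash
mkdir -p pics; ls; python3 - <<'E'
from rig import get_state, eyes
import cv2
s=get_state(); print(s)
for n in("scene","top"):
    im=eyes.capture(n); cv2.imwrite(f"pics/{n}0.png",im[:,:,::-1]); print(n,eyes.calibration(n))
E
```

```text
pics
{'time': 0.0, 'joint_positions': array([1.16069395e+00, 3.78119180e-01, 7.96232882e-02, 1.27437788e+00,
       1.18976192e-05, 1.46049996e+00]), 'qd': array([ 0.00032799,  0.00188316,  0.00060214, -0.00086828,  0.0002692 ,
       -0.00117332]), 'joint_torque': array([-4.44100187e-04, -4.63598406e+01,  2.69876504e+01,  2.07329169e-02,
       -1.02431188e-04,  3.46330602e-06]), 'tool_pos': array([0.16969128, 0.54908541, 0.40372744]), 'eef_rot': array([ 5.15653298e-04,  8.04777449e-01,  5.93575756e-01, -9.01711366e-04]), 'force': array([ 0.20607364,  0.31696606, -0.20033667]), 'torque': array([-8.28162887e-06, -2.38948455e-02, -1.20353189e-02]), 'finger_gap': 0.0856610507718833}
scene {'fx': 491.1742465570578, 'fy': 491.1742465570578, 'cx': 274.70093203100845, 'cy': 217.2447103312563, 'xyz': array([ 0.00726468, -0.54995493,  0.96133334]), 'rotation': array([ 0.8791112 ,  0.37147656, -0.11699138, -0.27473931])}
top {'fx': 489.91744340419496, 'fy': 489.91744340419496, 'cx': 274.23931680274546, 'cy': 214.48181560647555, 'xyz': array([0.42670453, 0.20611725, 1.13948   ]), 'rotation': array([ 0.70740375,  0.03250397, -0.04241127, -0.704787  ])}
```

View pics/scene0.png

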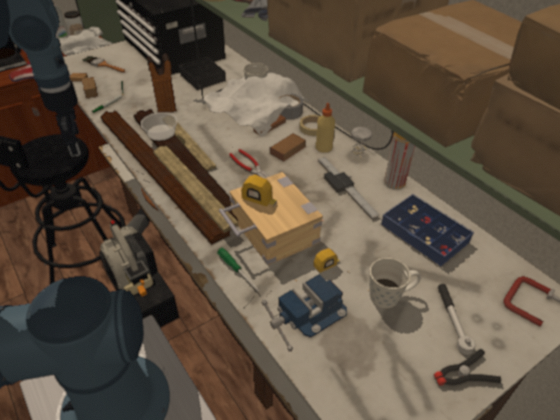

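View pics/top0.png

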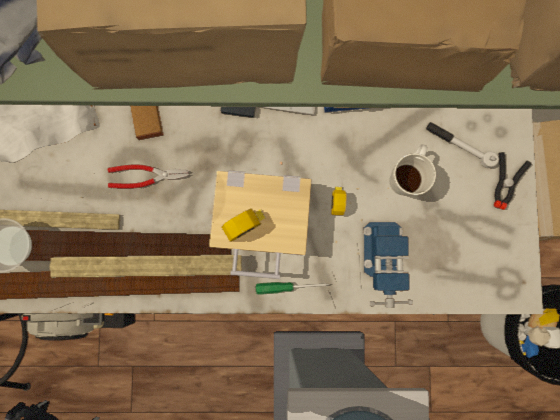

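Two things could pass for the tape measure: the yellow one on the lid (scene 257,190; top 241,225) and a smaller yellow one on the worktop beside the chest (scene 326,259; top 339,202). The description picks the larger one, on the lid. I'll check it in a crop.

```bash
cat > h.py <<'E'
import numpy as np, cv2
from scipy.spatial.transform import Rotation as R
from rig import get_state, eyes
def rot(q): return R.from_quat([q[1],q[2],q[3],q[0]])
def ray(n,px):
    c=eyes.calibration(n); p=np.atleast_2d(np.array(px,float))
    d=np.c_[(p[:,0]-c['cx'])/c['fx'],-(p[:,1]-c['cy'])/c['fy'],-np.ones(len(p))]
    return c['xyz'],rot(c['rotation']).apply(d)
def onz(n,px,z):
    o,d=ray(n,px); return o+d*((z-o[2])/d[:,2])[:,None]
def tri(p1,p2):
    o1,d1=ray('scene',p1);o2,d2=ray('top',p2);d1=d1[0];d2=d2[0]
    A=np.c_[d1,-d2];t=np.linalg.lstsq(A,o2-o1,rcond=None)[0]
    a=o1+t[0]*d1;b=o2+t[1]*d2;return (a+b)/2,np.linalg.norm(a-b)
def proj(n,P):
    c=eyes.calibration(n);q=rot(c['rotation']).inv().apply(np.atleast_2d(P)-c['xyz'])
    return np.c_[c['cx']+c['fx']*q[:,0]/-q[:,2],c['cy']-c['fy']*q[:,1]/-q[:,2]]
E
python3 - <<'E'
import cv2
a=cv2.imread('pics/scene0.png');b=cv2.imread('pics/top0.png')
cv2.imwrite('pics/c1.png',cv2.resize(a[160:300,210:350],None,fx=5,fy=5,interpolation=2)[:600])
cv2.imwrite('pics/c2.png',cv2.resize(b[160:300,200:360],None,fx=5,fy=5,interpolation=2)[:600])
E
```

```text
(no output)
```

View pics/c1.png

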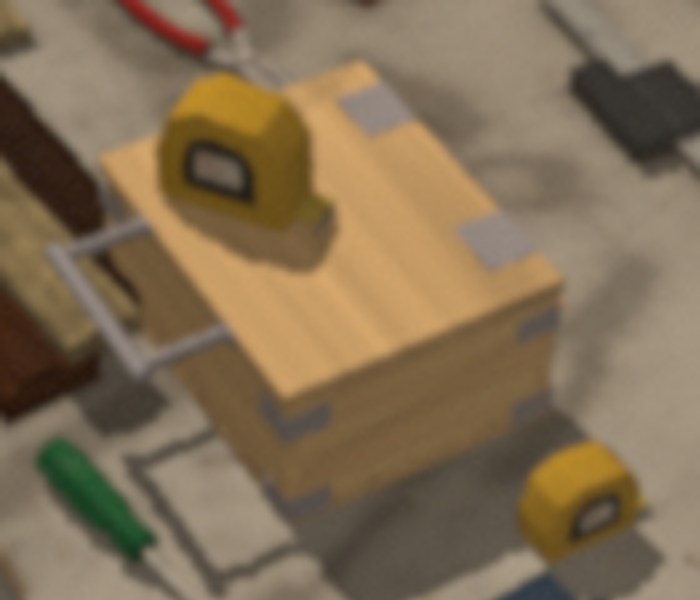

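View pics/c2.png

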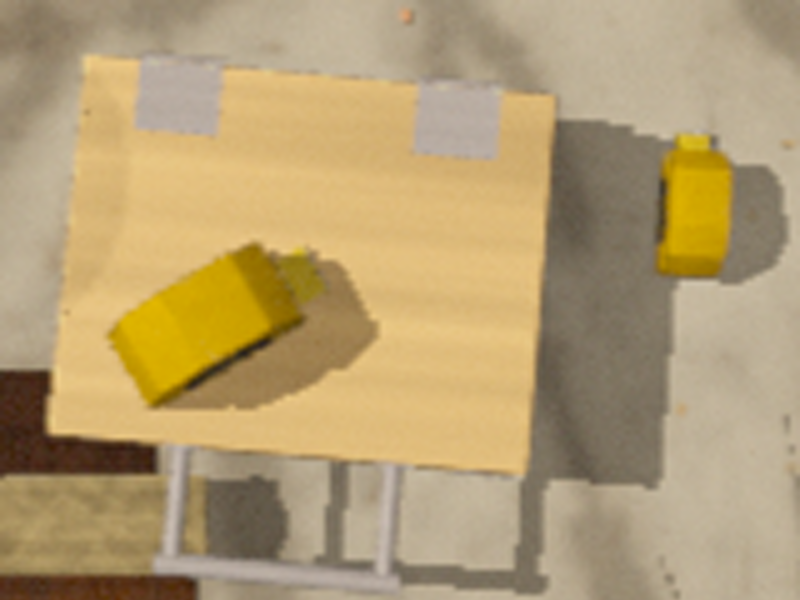

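The crops confirm it: the tape on the lid is about twice the size of the one on the worktop. The bar ends are at top (231,273) and (280,277), and scene (220,210) and (238,234).

```bash
python3 - <<'E'
from h import *
np.set_printoptions(precision=4,suppress=True)
T=dict(FL=((230.6,191.4),(209.6,246.4)),BL=((283,172.4),(217,171)),BR=((322.4,217),(311,179)),FR=((267.6,240),(305,254.4)),barL=((220.4,210.4),(231.4,273.2)),barR=((238,234),(279.6,276.6)),
scrdrv=((0,0),(0,0)))
for k,v in T.items():
    if v[0][0]: print(k,*tri(*v))
P={k:onz('top',v[1],0.1)[0] for k,v in T.items() if v[0][0]}
print(P)
im=cv2.imread('pics/top0.png');hsv=cv2.cvtColor(im,cv2.COLOR_BGR2HSV)
for n in('top','scene'):
    im=cv2.imread(f'pics/{n}0.png');hsv=cv2.cvtColor(im,cv2.COLOR_BGR2HSV)
    m=cv2.inRange(hsv,(20,190,80),(32,255,255))
    N,l,st,c=cv2.connectedComponentsWithStats(m)
    for i in range(1,N):
        if st[i,4]>60:
            cs,_=cv2.findContours((l==i).astype('uint8'),0,2); print(n,st[i],c[i],cv2.minAreaRect(cs[0]),cv2.approxPolyDP(cs[0],2,True).reshape(-1,2).tolist())
E
```

```text
FL [0.4712 0.3269 0.1004] 0.005368928141416773
BL [0.6332 0.3139 0.099 ] 0.005048023023321419
BR [0.615  0.1125 0.0974] 0.00015894369211376527
FR [0.4543 0.1253 0.0986] 0.0037123853734287544
barL [0.4141 0.2809 0.0974] 0.0032429182684314975
barR [0.4062 0.1798 0.1014] 0.000836980743617676
{'FL': array([0.4688, 0.3282, 0.1   ]), 'BL': array([0.6308, 0.3151, 0.1   ]), 'BR': array([0.6145, 0.1128, 0.1   ]), 'FR': array([0.4526, 0.1263, 0.1   ]), 'barL': array([0.4127, 0.2815, 0.1   ]), 'barR': array([0.4058, 0.18  , 0.1   ])}
top [331 187  15  28 328] [338.4817 201.4665] ((338.4338073730469, 200.69076538085938), (13.590154647827148, 27.291250228881836), 3.1798300743103027) [[336, 187], [332, 194], [334, 198], [331, 212], [342, 214], [345, 193]]
top [222 209  42  32 697] [241.6327 223.5108] ((242.85293579101562, 222.5882110595703), (19.036340713500977, 41.674156188964844), 59.03623962402344) [[260, 211], [255, 213], [250, 209], [226, 222], [222, 227], [229, 240], [259, 224], [258, 220], [263, 217]]
top [539 308  21  17 244] [549.0451 316.4262] ((549.0, 316.0), (16.0, 20.0), 90.0) [[539, 318], [540, 324], [558, 321], [559, 315], [556, 309], [546, 308], [545, 313]]
scene [243 176  28  29 399] [257.3709 188.1805] ((257.3999938964844, 189.3000030517578), (28.144268035888672, 24.349536895751953), 18.434946060180664) [[250, 177], [243, 188], [243, 197], [265, 204], [270, 196], [269, 188], [266, 189], [268, 183], [256, 176]]
scene [315 249  19  17 148] [322.9122 256.1892] ((322.6538391113281, 256.2307434082031), (9.429903984069824, 20.246559143066406), 56.3099365234375) [[327, 249], [317, 255], [315, 263], [318, 265], [328, 255], [333, 255]]
```

```bash
python3 - <<'E'
from h import *
np.set_printoptions(precision=4,suppress=True)
px=[(222,227),(251.6,208.6),(260.4,224),(230.6,241.6)]
for z in(.166,.15,.13): print(z,onz('top',px,z)[:,:2].tolist())
Q=onz('top',px,.166)[:,:2]
print('yaw of long axis',[np.arctan2(*(Q[j]-Q[i])[::-1]) for i,j in((0,1),(3,2))], 'widths',np.linalg.norm(Q[0]-Q[3]),np.linalg.norm(Q[1]-Q[2]),'ctr',Q.mean(0))
print('hook',onz('top',[(261,212),(264,217)],.107))
print('nadir',proj('top',[[.4267,.2061,0]]))
# top triangulation: chamfer corner of top face scene crop(235,72)/(278,95) ; 
for s,t in (((225,72),(258,243)),((165,170),(153,408)),((300,125),(302,320))):
    print(tri((s[0]/5+210,s[1]/5+160),(t[0]/5+200,t[1]/5+160)))
s=get_state(); print(rot(s['eef_rot']).as_matrix())
# screwdriver, pliers,mug, small tape, vise
print(onz('top',[(256,288),(332,285),(108,177),(190,174),(395,177),(343,215),(331,212),(334,190),(364,222),(122,228),(360,255),(242,292)],0.01)[:,:2])
E
```

```text
0.166 [[0.5047946919236656, 0.2965030110878213], [0.5419363182454782, 0.23792139366139664], [0.5111055655644438, 0.2201460966437174], [0.47581166282592136, 0.279049806529494]]
0.15 [[0.5060781724921397, 0.2979885805490821], [0.543830254107349, 0.23844412271971327], [0.5124927708914029, 0.22037667306277905], [0.4766187818215853, 0.2802485172243387]]
0.13 [[0.5076825232027324, 0.2998455423756582], [0.5461976739346874, 0.23909753404260903], [0.5142267775501019, 0.22066489358660613], [0.4776276805661653, 0.28174690559289456]]
yaw of long axis [np.float64(-1.0057405382249534), np.float64(-1.0309802625380962)] widths 0.03383238574259141 0.0355878700535144 ctr [0.5084 0.2584]
hook [[0.5418 0.2199 0.107 ]
 [0.5311 0.2135 0.107 ]]
nadir [[267.2564 266.5993]]
(array([0.5227, 0.2453, 0.1929]), np.float64(0.03592255780410567))
(array([0.4812, 0.2808, 0.1195]), np.float64(0.006965704733306207))
(array([0.5168, 0.216 , 0.1775]), np.float64(0.015406024356841123))
[[ 0.2953  0.9554 -0.0007]
 [ 0.9554 -0.2953 -0.0017]
 [-0.0018 -0.0002 -1.    ]]
[[ 0.3781  0.2316]
 [ 0.3853  0.0578]
 [ 0.6329  0.5775]
 [ 0.641   0.3873]
 [ 0.6366 -0.0926]
 [ 0.5464  0.0307]
 [ 0.5533  0.0586]
 [ 0.605   0.0511]
 [ 0.5303 -0.018 ]
 [ 0.5141  0.5408]
 [ 0.4539 -0.0075]
 [ 0.369   0.2634]]
```

```bash
python3 - <<'E'
import cv2
a=cv2.imread('pics/scene0.png');b=cv2.imread('pics/top0.png')
import numpy as np
A=cv2.resize(a[170:220,235:285],(400,400),interpolation=1)
B=cv2.resize(b[200:250,215:265],(400,400),interpolation=1)
cv2.imwrite('pics/c3.png',cv2.convertScaleAbs(np.hstack([A,B]),alpha=1.6))
E
```

```text
(no output)
```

View pics/c3.png

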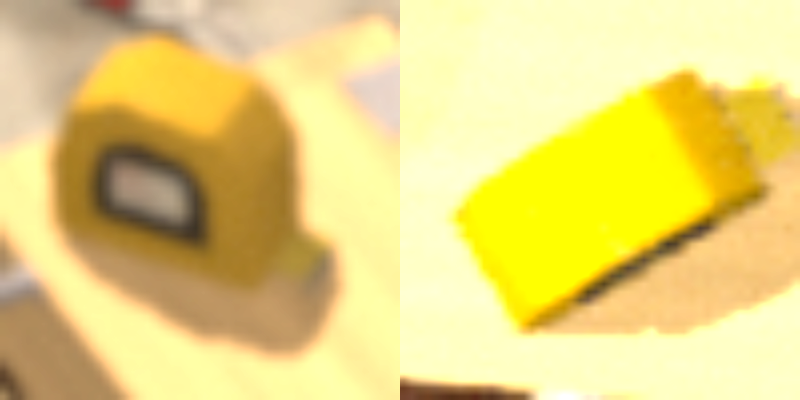

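```bash
python3 - <<'E'
from h import *
np.set_printoptions(precision=4,suppress=True)
n=tri((261.9,187.5),(254,225.6)); f=tri((266.2,180.6),(245.6,211.3)); print(n,f)
P=onz('top',[(254,225.6),(245.6,211.3),(215+122/8,200+328/8),(215+58/8,200+215/8)],.163)[:,:2]; print(P, np.linalg.norm(P[0]-P[1]), (P[0]+P[1])/2)
d=P[1]-P[0];print('thick dir yaw',np.arctan2(d[1],d[0]))
E
```

```text
(array([0.5099, 0.232 , 0.1622]), np.float64(0.004071432134018385)) (array([0.5373, 0.2501, 0.1593]), np.float64(0.0002942479589282238))
[[0.5081 0.233 ]
 [0.5368 0.25  ]
 [0.4772 0.28  ]
 [0.5053 0.2963]] 0.033362567479119705 [0.5224 0.2415]
thick dir yaw 0.5360036577830285
```

```bash
cat >> h.py <<'E'
def need(xyz,yaw=None):
    """remaining shift in tool axes (after straightening turn), and turn vector, to tool-down pose with tool x at yaw"""
    s=get_state(); C=rot(s['eef_rot']); p=s['tool_pos']
    M=C.as_matrix(); y0=np.arctan2(M[1,0],M[0,0])
    if yaw is None: yaw=y0
    yaw+=np.pi*np.round((y0-yaw)/np.pi)
    T=R.from_matrix(np.array([[np.cos(yaw),np.sin(yaw),0],[np.sin(yaw),-np.cos(yaw),0],[0,0,-1]]))
    d=np.array(xyz)-p
    print('t',round(s['time'],2),'p',p.round(4),'yaw',round(y0,3),'gap',round(s['finger_gap'],4),'F',s['force'].round(1))
    print('turn',(C.inv()*T).as_rotvec().round(4),'shift in current axes',C.inv().apply(d).round(4),'after turn',T.inv().apply(d).round(4))
E
python3 -c "
from h import *
need([.509,.257,.404],.55)
print(onz('top',[(455,235),(408,235),(540,235),(455,195),(365,170)],0.0))"
```

```text
t 0.1 p [0.1697 0.5491 0.4039] yaw 1.271 gap 0.0851 F [ 0.2  0.1 -0.7]
turn [5.00e-04 1.80e-03 7.21e-01] shift in current axes [-1.789e-01  4.104e-01  1.000e-04] after turn [ 1.366e-01  4.264e-01 -1.000e-04]
[[ 0.50155989 -0.23305504  0.        ]
 [ 0.50113298 -0.12258392  0.        ]
 [ 0.50233493 -0.43361383  0.        ]
 [ 0.59615113 -0.23648671  0.        ]
 [ 0.65487938 -0.02435239  0.        ]]
```

Request:
carry_out --rows '[{"gripper":100,"xyz":[0,0,0],"twist":[0,0,0.12]},{"gripper":100,"xyz":[0,0,0],"twist":[0,0,0.12]},{"gripper":100,"xyz":[0,0,0],"twist":[0,0,0.12]},{"gripper":100,"xyz":[0,0,0],"twist":[0,0,0.12]},{"gripper":100,"xyz":[0,0,0],"twist":[0,0,0.12]},{"gripper":100,"xyz":[0,0,0],"twist":[0,0,0.121]}]'

```text
time: 0.7
tool_pos: [0.1697, 0.5492, 0.4041]
eef_rot: [0.0, 0.963, 0.269, -0.0]
force: [0.2, 0.8, -0.2]
finger_gap: 0.0854
```

Request:
carry_out --rows '[{"gripper":100,"xyz":[0.0098,0.0305,0],"twist":[0,0,0]},{"gripper":100,"xyz":[0.0098,0.0305,0],"twist":[0,0,0]},{"gripper":100,"xyz":[0.0098,0.0305,0],"twist":[0,0,0]},{"gripper":100,"xyz":[0.0098,0.0305,0],"twist":[0,0,0]},{"gripper":100,"xyz":[0.0098,0.0305,0],"twist":[0,0,0]},{"gripper":100,"xyz":[0.0098,0.0305,0],"twist":[0,0,0]},{"gripper":100,"xyz":[0.0098,0.0305,0],"twist":[0,0,0]}]'

```text
time: 1.4
tool_pos: [0.3406, 0.4021, 0.4043]
eef_rot: [0.0, 0.962, 0.272, -0.0]
force: [0.3, -0.6, -0.4]
finger_gap: 0.0855
```

Request:
carry_out --rows '[{"gripper":100,"xyz":[0.0098,0.0305,0],"twist":[0,0,0]},{"gripper":100,"xyz":[0.0098,0.0305,0],"twist":[0,0,0]},{"gripper":100,"xyz":[0.0098,0.0305,0],"twist":[0,0,0]},{"gripper":100,"xyz":[0.0098,0.0305,0],"twist":[0,0,0]},{"gripper":100,"xyz":[0.0098,0.0305,0],"twist":[0,0,0]},{"gripper":100,"xyz":[0.0098,0.0305,0],"twist":[0,0,0]},{"gripper":100,"xyz":[0.0098,0.0305,0],"twist":[0,0,0]},{"gripper":100,"xyz":[0,0,0],"twist":[0,0,0]}]'

```text
time: 2.2
tool_pos: [0.5124, 0.2547, 0.4039]
eef_rot: [0.001, 0.963, 0.269, -0.0]
force: [-0.4, 0.6, 0.5]
finger_gap: 0.0853
```

```bash
python3 -c "
from h import *
need([.509,.257,.295],.55)
for n in ('top','scene'): cv2.imwrite(f'pics/{n}1.png',eyes.capture(n)[:,:,::-1])
a=cv2.imread('pics/scene1.png')[100:300,160:360];b=cv2.imread('pics/top1.png')[130:330,150:350]
cv2.imwrite('pics/d1.png',cv2.resize(np.hstack([a,b]),(800,400)))"
```

```text
t 2.2 p [0.5124 0.2547 0.4039] yaw 0.545 gap 0.0853 F [-0.4  0.6  0.5]
turn [ 0.0012  0.0004 -0.0046] shift in current axes [-0.0016 -0.0039  0.1089] after turn [-0.0016 -0.0037  0.1089]
```

View pics/d1.png

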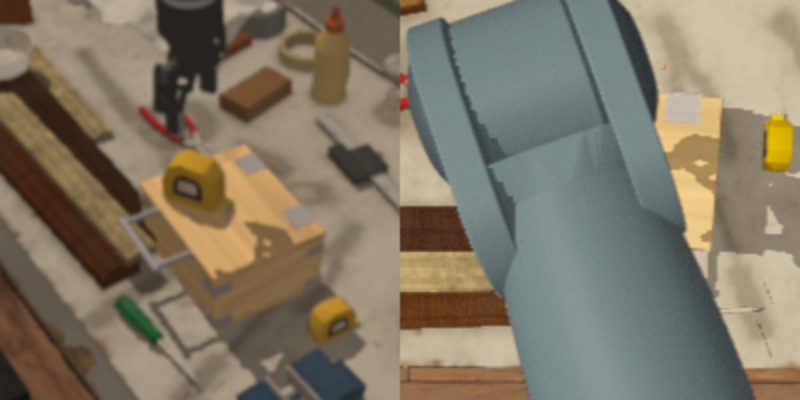

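Request:
carry_out --rows '[{"gripper":100,"xyz":[-0.0016,-0.0037,0.018],"twist":[0,0,0]},{"gripper":100,"xyz":[0,0,0.02],"twist":[0,0,0]},{"gripper":100,"xyz":[0,0,0.018],"twist":[0,0,0]},{"gripper":100,"xyz":[0,0,0],"twist":[0,0,0]}]'

```text
time: 2.7
tool_pos: [0.5045, 0.2598, 0.346]
eef_rot: [0.0, 0.962, 0.272, -0.003]
force: [0.1, 0.1, 0.4]
finger_gap: 0.0855
```

```bash
python3 -c "
from h import *
need([.509,.257,.295],.55)
a=eyes.capture('scene')[:,:,::-1].copy()
print(proj('scene',[[.509,.257,.166],[.509,.257,.2]]))
cv2.imwrite('pics/d2.png',cv2.resize(a[120:245,190:340],(720,600),interpolation=2))"
```

```text
t 2.7 p [0.5045 0.2598 0.346 ] yaw 0.552 gap 0.0855 F [0.1 0.1 0.4]
turn [-0.0015  0.0058  0.0017] shift in current axes [0.0026 0.0048 0.051 ] after turn [0.0024 0.0048 0.051 ]
[[255.23469293 181.21290343]
 [254.8757753  170.61625718]]
```

View pics/d2.png

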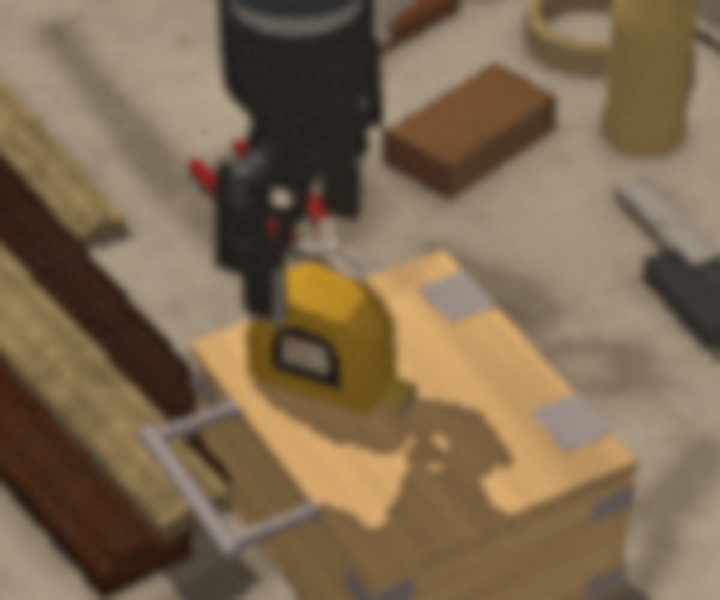

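The near finger is in front of the tape (at about 262,290) and the far one is behind it, so they straddle it. I'll correct the small offset and descend.

Request:
carry_out --rows '[{"gripper":100,"xyz":[0.0024,0.005,0.012],"twist":[0,0,0]},{"gripper":100,"xyz":[0,0,0.013],"twist":[0,0,0]},{"gripper":100,"xyz":[0,0,0.013],"twist":[0,0,0]},{"gripper":100,"xyz":[0,0,0.013],"twist":[0,0,0]},{"gripper":100,"xyz":[0,0,0],"twist":[0,0,0]},{"gripper":100,"xyz":[0,0,0],"twist":[0,0,0]}]'

```text
time: 3.35
tool_pos: [0.5116, 0.2564, 0.2981]
eef_rot: [-0.0, 0.962, 0.272, 0.0]
force: [-0.5, 0.6, -0.6]
finger_gap: 0.0854
```

```bash
python3 -c "
from h import *
need([.509,.257,.295],.55)
a=eyes.capture('scene')[:,:,::-1].copy()
cv2.imwrite('pics/d3.png',cv2.resize(a[120:245,190:340],(720,600),interpolation=2))"
```

```text
t 3.35 p [0.5116 0.2564 0.2981] yaw 0.55 gap 0.0854 F [-0.5  0.6 -0.6]
turn [ 0.0001 -0.0006  0.0001] shift in current axes [-0.0019 -0.0018  0.0031] after turn [-0.0019 -0.0018  0.0031]
```

View pics/d3.png

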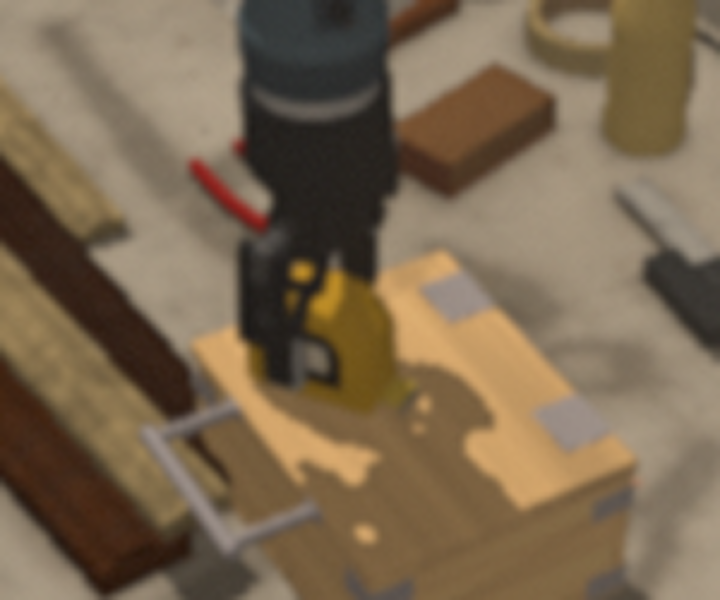

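Request:
carry_out --rows '[{"gripper":100,"xyz":[-0.001,0.004,0.002],"twist":[0,0,0]},{"gripper":40,"xyz":[0,0,0],"twist":[0,0,0]},{"gripper":20,"xyz":[0,0,0],"twist":[0,0,0]},{"gripper":10,"xyz":[0,0,0],"twist":[0,0,0]},{"gripper":10,"xyz":[0,0,0],"twist":[0,0,0]},{"gripper":10,"xyz":[0,0,0],"twist":[0,0,0]},{"gripper":10,"xyz":[0,0,0],"twist":[0,0,0]},{"gripper":10,"xyz":[0,0,0],"twist":[0,0,0]}]'

```text
time: 4.2
tool_pos: [0.5131, 0.2527, 0.2965]
eef_rot: [-0.0, 0.962, 0.272, 0.001]
force: [1.8, 1.1, 5.2]
finger_gap: 0.0349
```

Request:
carry_out --rows '[{"gripper":10,"xyz":[0,0,0],"twist":[0,0,0]},{"gripper":10,"xyz":[0,0,-0.005],"twist":[0,0,0]},{"gripper":10,"xyz":[0,0,-0.01],"twist":[0,0,0]},{"gripper":10,"xyz":[0,0,-0.02],"twist":[0,0,0]},{"gripper":10,"xyz":[0,0,-0.03],"twist":[0,0,0]},{"gripper":10,"xyz":[0,0,-0.03],"twist":[0,0,0]},{"gripper":10,"xyz":[0,0,-0.025],"twist":[0,0,0]},{"gripper":10,"xyz":[0,0,-0.01],"twist":[0,0,0]}]'

```text
time: 5.0
tool_pos: [0.5126, 0.2524, 0.4283]
eef_rot: [-0.0, 0.962, 0.272, 0.001]
force: [1.0, -0.3, -2.8]
finger_gap: 0.0357
```

```bash
python3 -c "
from h import *
need([.50,-.24,.43],.0)
a=eyes.capture('scene')[:,:,::-1].copy()
cv2.imwrite('pics/d4.png',cv2.resize(a[70:245,160:370],(720,600),interpolation=2))"
```

```text
t 5.0 p [0.5126 0.2524 0.4283] yaw 0.55 gap 0.0357 F [ 1.  -0.3 -2.8]
turn [-1.0e-04 -2.7e-03  5.5e-01] shift in current axes [-0.2682  0.4132 -0.0021] after turn [-0.0126  0.4924 -0.0017]
```

View pics/d4.png

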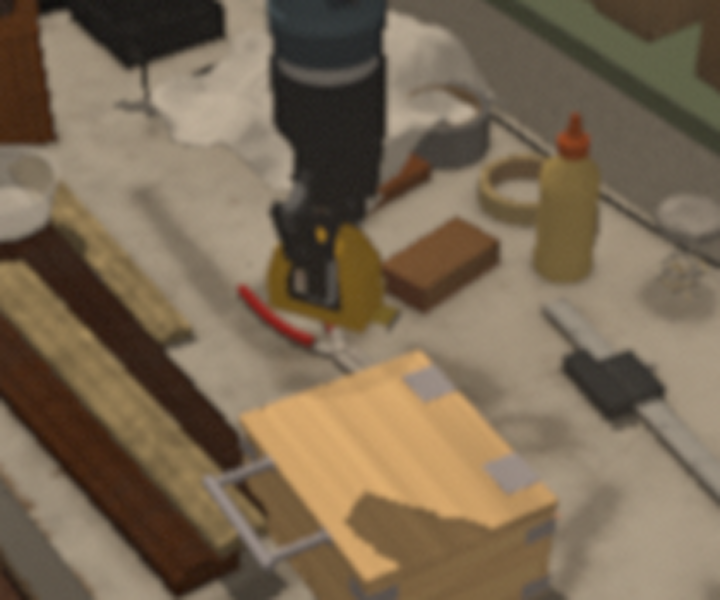

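Request:
carry_out --rows '[{"gripper":10,"xyz":[0,0,0],"twist":[0,0,0.06]},{"gripper":10,"xyz":[0,0,0],"twist":[0,0,0.11]},{"gripper":10,"xyz":[0,0,0],"twist":[0,0,0.11]},{"gripper":10,"xyz":[0,0,0],"twist":[0,0,0.11]},{"gripper":10,"xyz":[0,0,0],"twist":[0,0,0.11]},{"gripper":10,"xyz":[0,0,0],"twist":[0,0,0.05]},{"gripper":10,"xyz":[-0.001,0.012,0],"twist":[0,0,0]},{"gripper":10,"xyz":[-0.001,0.02,0],"twist":[0,0,0]}]'

```text
time: 5.85
tool_pos: [0.5101, 0.2202, 0.4241]
eef_rot: [0.0, 1.0, 0.002, -0.001]
force: [0.1, 0.2, -2.0]
finger_gap: 0.0353
```

Request:
carry_out --rows '[{"gripper":10,"xyz":[-0.001,0.03,0],"twist":[0,0,0]},{"gripper":10,"xyz":[-0.001,0.035,0],"twist":[0,0,0]},{"gripper":10,"xyz":[-0.001,0.035,0],"twist":[0,0,0]},{"gripper":10,"xyz":[-0.001,0.035,0],"twist":[0,0,0]},{"gripper":10,"xyz":[-0.001,0.035,0],"twist":[0,0,0]},{"gripper":10,"xyz":[-0.001,0.035,0],"twist":[0,0,0]},{"gripper":10,"xyz":[-0.001,0.035,0],"twist":[0,0,0]},{"gripper":10,"xyz":[-0.001,0.035,0],"twist":[0,0,0]}]'

```text
time: 6.65
tool_pos: [0.5014, -0.0565, 0.4247]
eef_rot: [-0.0, 1.0, 0.0, -0.001]
force: [1.0, 0.4, -1.4]
finger_gap: 0.0355
```

Request:
carry_out --rows '[{"gripper":10,"xyz":[-0.001,0.035,0],"twist":[0,0,0]},{"gripper":10,"xyz":[-0.001,0.035,0],"twist":[0,0,0]},{"gripper":10,"xyz":[0,0.035,0],"twist":[0,0,0]},{"gripper":10,"xyz":[0,0.035,0],"twist":[0,0,0]},{"gripper":10,"xyz":[0,0.025,0],"twist":[0,0,0]},{"gripper":10,"xyz":[0,0.015,0],"twist":[0,0,0]},{"gripper":10,"xyz":[0,0,0],"twist":[0,0,0]}]'

```text
time: 7.35
tool_pos: [0.4999, -0.2363, 0.4247]
eef_rot: [-0.0, 1.0, -0.001, -0.001]
force: [1.1, 1.0, -2.7]
finger_gap: 0.0355
```

```bash
python3 -c "
from h import *
need([.50,-.24,.198],.0)
print(get_state()['joint_positions'].round(2))
for n in ('top','scene'): cv2.imwrite(f'pics/{n}5.png',eyes.capture(n)[:,:,::-1])
a=cv2.imread('pics/scene5.png')[140:,200:];b=cv2.imread('pics/top5.png')[80:360,200:]
cv2.imwrite('pics/d5.png',np.hstack([a,b]))"
```

```text
t 7.35 p [ 0.4999 -0.2363  0.4247] yaw -0.002 gap 0.0355 F [ 1.1  1.  -2.7]
turn [-0.0005  0.0014 -0.0021] shift in current axes [0.0004 0.0038 0.2267] after turn [1.000e-04 3.700e-03 2.267e-01]
[-0.56  0.33  0.06  1.31 -0.    1.02]
```

View pics/d5.png

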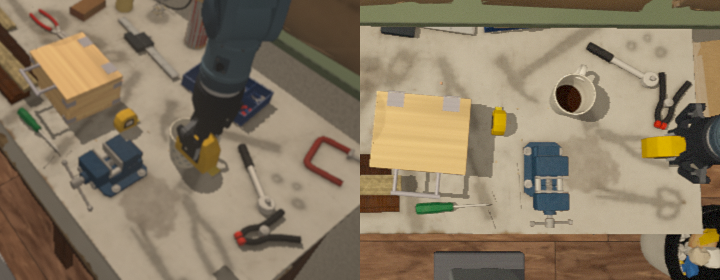

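Below the tape, at about top (455,235), the worktop is clear. I'll lower it there.

Request:
carry_out --rows '[{"gripper":10,"xyz":[0,0.002,0.015],"twist":[0,0,0]},{"gripper":10,"xyz":[0,0.002,0.03],"twist":[0,0,0]},{"gripper":10,"xyz":[0,0,0.035],"twist":[0,0,0]},{"gripper":10,"xyz":[0,0,0.035],"twist":[0,0,0]},{"gripper":10,"xyz":[0,0,0.035],"twist":[0,0,0]},{"gripper":10,"xyz":[0,0,0.03],"twist":[0,0,0]},{"gripper":10,"xyz":[0,0,0.015],"twist":[0,0,0]},{"gripper":10,"xyz":[0,0,0.008],"twist":[0,0,0]}]'

```text
time: 8.25
tool_pos: [0.4998, -0.2366, 0.2209]
eef_rot: [-0.001, 1.0, 0.001, -0.002]
force: [-0.0, -0.1, -2.6]
finger_gap: 0.0358
```

Request:
carry_out --rows '[{"gripper":10,"xyz":[0,0,0.005],"twist":[0,0,0]},{"gripper":10,"xyz":[0,0,0.002],"twist":[0,0,0]},{"gripper":10,"xyz":[0,0,0],"twist":[0,0,0]},{"gripper":10,"xyz":[0,0,0],"twist":[0,0,0]}]'

```text
time: 8.65
tool_pos: [0.5011, -0.2388, 0.2167]
eef_rot: [0.0, 1.0, 0.0, 0.001]
force: [-0.6, -0.2, -1.6]
finger_gap: 0.0352
```

```bash
python3 -c "
from h import *
need([.50,-.24,.1965],.0)
cv2.imwrite('pics/d6.png',cv2.resize(eyes.capture('scene')[180:360,300:500,::-1],(660,594),interpolation=2))"
```

```text
t 8.65 p [ 0.5011 -0.2388  0.2167] yaw 0.0 gap 0.0352 F [-0.6 -0.2 -1.6]
turn [ 0.0009 -0.0016  0.0001] shift in current axes [-0.0011  0.0012  0.0202] after turn [-0.0011  0.0012  0.0202]
```

View pics/d6.png

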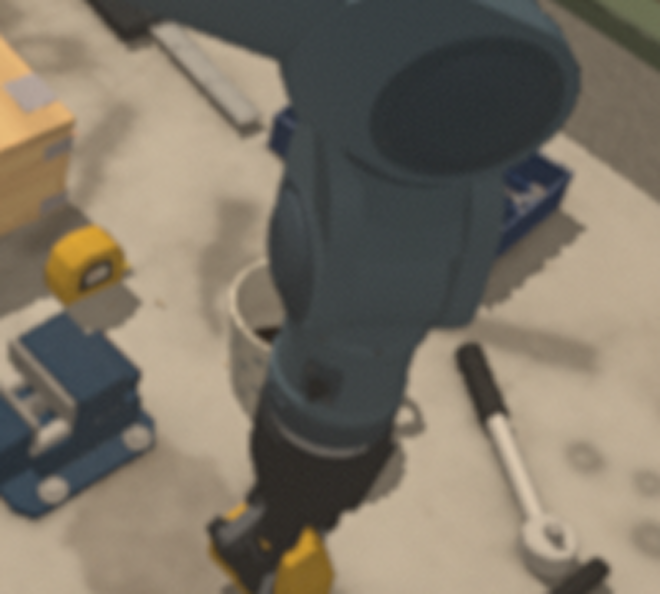

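Request:
carry_out --rows '[{"gripper":10,"xyz":[0,0.001,0.006],"twist":[0,0,0]},{"gripper":10,"xyz":[0,0,0.005],"twist":[0,0,0]},{"gripper":10,"xyz":[0,0,0.003],"twist":[0,0,0]},{"gripper":10,"xyz":[0,0,0.0015],"twist":[0,0,0]},{"gripper":10,"xyz":[0,0,0],"twist":[0,0,0]}]'

```text
time: 9.2
tool_pos: [0.5004, -0.2395, 0.1997]
eef_rot: [-0.0, 1.0, -0.0, -0.0]
force: [-0.0, 0.5, -2.1]
finger_gap: 0.0351
```

Request:
carry_out --rows '[{"gripper":10,"xyz":[0,0,0.0015],"twist":[0,0,0]},{"gripper":10,"xyz":[0,0,0],"twist":[0,0,0]}]'

```text
time: 9.4
tool_pos: [0.5006, -0.2396, 0.1986]
eef_rot: [-0.0, 1.0, 0.0, 0.0]
force: [0.6, -0.2, -3.0]
finger_gap: 0.0354
```

Request:
carry_out --rows '[{"gripper":10,"xyz":[0,0,0.0012],"twist":[0,0,0]},{"gripper":10,"xyz":[0,0,0],"twist":[0,0,0]}]'

```text
time: 9.6
tool_pos: [0.5006, -0.2395, 0.1974]
eef_rot: [-0.0, 1.0, 0.0, 0.0]
force: [-0.3, -0.3, -2.0]
finger_gap: 0.0355
```

Request:
carry_out --rows '[{"gripper":10,"xyz":[0,0,0.001],"twist":[0,0,0]},{"gripper":10,"xyz":[0,0,0],"twist":[0,0,0]}]'

```text
time: 9.8
tool_pos: [0.5006, -0.2396, 0.1965]
eef_rot: [0.0, 1.0, 0.0, 0.0]
force: [-0.3, -0.1, -2.2]
finger_gap: 0.0357
```

Request:
carry_out --rows '[{"gripper":10,"xyz":[0,0,0.001],"twist":[0,0,0]},{"gripper":10,"xyz":[0,0,0],"twist":[0,0,0]}]'

```text
time: 10.0
tool_pos: [0.5006, -0.2396, 0.1965]
eef_rot: [0.0, 1.0, 0.0, 0.0]
force: [-1.6, 1.4, 4.5]
finger_gap: 0.0355
```

Request:
carry_out --rows '[{"gripper":10,"xyz":[0,0,0.001],"twist":[0,0,0]},{"gripper":10,"xyz":[0,0,0],"twist":[0,0,0]}]'

```text
time: 10.2
tool_pos: [0.5006, -0.2395, 0.1964]
eef_rot: [0.0, 1.0, 0.0, 0.0]
force: [-3.4, 2.1, 12.8]
finger_gap: 0.0354
```

The tape has touched down. I'll ease the pressure, open part way and lift straight up.

Request:
carry_out --rows '[{"gripper":10,"xyz":[0,0,-0.0015],"twist":[0,0,0]},{"gripper":48,"xyz":[0,0,0],"twist":[0,0,0]},{"gripper":54,"xyz":[0,0,0],"twist":[0,0,0]},{"gripper":62,"xyz":[0,0,0],"twist":[0,0,0]},{"gripper":68,"xyz":[0,0,0],"twist":[0,0,0]},{"gripper":68,"xyz":[0,0,0],"twist":[0,0,0]}]'

```text
time: 10.8
tool_pos: [0.5006, -0.2396, 0.1959]
eef_rot: [-0.0, 1.0, -0.0, -0.0]
force: [0.5, 0.3, -0.2]
finger_gap: 0.058
```

Request:
carry_out --rows '[{"gripper":68,"xyz":[0,0,-0.01],"twist":[0,0,0]},{"gripper":68,"xyz":[0,0,-0.02],"twist":[0,0,0]},{"gripper":68,"xyz":[0,0,-0.04],"twist":[0,0,0]},{"gripper":68,"xyz":[0,0,-0.04],"twist":[0,0,0]},{"gripper":68,"xyz":[0,0,-0.04],"twist":[0,0,0]},{"gripper":60,"xyz":[0,0,-0.03],"twist":[0,0,0]},{"gripper":60,"xyz":[0,0,-0.01],"twist":[0,0,0]}]'

```text
time: 11.5
tool_pos: [0.5013, -0.24, 0.3907]
eef_rot: [0.002, 1.0, 0.0, 0.003]
force: [-0.1, -0.6, -0.1]
finger_gap: 0.0512
```

```bash
python3 -c "
from h import *
need([.410,.231,.39],-.082)
for n in ('top','scene'): cv2.imwrite(f'pics/{n}7.png',eyes.capture(n)[:,:,::-1])
a=cv2.imread('pics/scene7.png')[140:,200:];b=cv2.imread('pics/top7.png')[80:360,200:]
cv2.imwrite('pics/d7.png',np.hstack([a,b]))"
```

```text
t 11.5 p [ 0.5013 -0.24    0.3907] yaw 0.0 gap 0.0512 F [-0.1 -0.6 -0.1]
turn [ 0.0035 -0.0063  0.0821] shift in current axes [-0.0913 -0.471  -0.0016] after turn [-0.1296 -0.4619  0.0007]
```

View pics/d7.png

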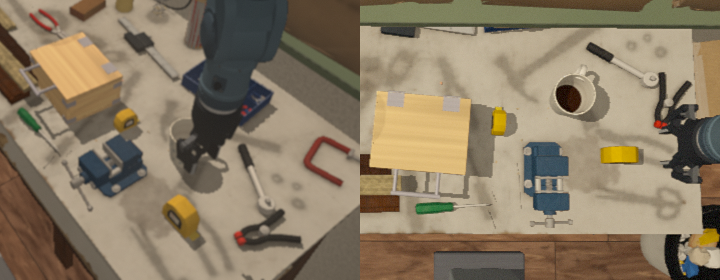

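The tape stands upright and clear of everything (top 459,235). Next I go above the bar.

Request:
carry_out --rows '[{"gripper":59,"xyz":[0,0,0],"twist":[0,0,0.082]},{"gripper":59,"xyz":[-0.0043,-0.0154,0],"twist":[0,0,0]},{"gripper":59,"xyz":[-0.0086,-0.0308,0],"twist":[0,0,0]},{"gripper":59,"xyz":[-0.0086,-0.0308,0],"twist":[0,0,0]},{"gripper":59,"xyz":[-0.0086,-0.0308,0],"twist":[0,0,0]},{"gripper":59,"xyz":[-0.0086,-0.0308,0],"twist":[0,0,0]},{"gripper":59,"xyz":[-0.0086,-0.0308,0],"twist":[0,0,0]},{"gripper":59,"xyz":[-0.0086,-0.0308,0],"twist":[0,0,0]}]'

```text
time: 12.4
tool_pos: [0.4596, -0.0333, 0.3843]
eef_rot: [-0.001, 0.999, -0.04, -0.002]
force: [0.5, -0.5, -1.0]
finger_gap: 0.05
```

Request:
carry_out --rows '[{"gripper":59,"xyz":[-0.0086,-0.0308,0],"twist":[0,0,0]},{"gripper":59,"xyz":[-0.0086,-0.0308,0],"twist":[0,0,0]},{"gripper":59,"xyz":[-0.0086,-0.0308,0],"twist":[0,0,0]},{"gripper":59,"xyz":[-0.0086,-0.0308,0],"twist":[0,0,0]},{"gripper":59,"xyz":[-0.0086,-0.0308,0],"twist":[0,0,0]},{"gripper":59,"xyz":[-0.0086,-0.0308,0],"twist":[0,0,0]},{"gripper":59,"xyz":[-0.0086,-0.0308,0],"twist":[0,0,0]},{"gripper":59,"xyz":[-0.0086,-0.0308,0],"twist":[0,0,0]}]'

```text
time: 13.2
tool_pos: [0.4109, 0.2172, 0.3844]
eef_rot: [0.0, 0.999, -0.04, -0.002]
force: [-0.1, 0.4, 0.6]
finger_gap: 0.0505
```

Request:
carry_out --rows '[{"gripper":59,"xyz":[-0.0043,-0.0154,0],"twist":[0,0,0]},{"gripper":59,"xyz":[0,0,0.02],"twist":[0,0,0]},{"gripper":59,"xyz":[0,0,0.03],"twist":[0,0,0]},{"gripper":59,"xyz":[0,0,0.02],"twist":[0,0,0]},{"gripper":59,"xyz":[0,0,0],"twist":[0,0,0]},{"gripper":59,"xyz":[0,0,0],"twist":[0,0,0]}]'

```text
time: 13.8
tool_pos: [0.4086, 0.2314, 0.3152]
eef_rot: [0.0, 0.999, -0.04, -0.001]
force: [-0.1, 0.1, 0.3]
finger_gap: 0.0501
```

```bash
python3 -c "
from h import *
need([.410,.231,.25],-.082)
cv2.imwrite('pics/d8.png',cv2.resize(eyes.capture('scene')[130:280,160:340,::-1],(720,600),interpolation=2))"
```

```text
t 13.8 p [0.4086 0.2314 0.3152] yaw -0.081 gap 0.0501 F [-0.1  0.1  0.3]
turn [0.0011 0.0028 0.0014] shift in current axes [0.0016 0.0003 0.0652] after turn [0.0014 0.0003 0.0652]
```

View pics/d8.png

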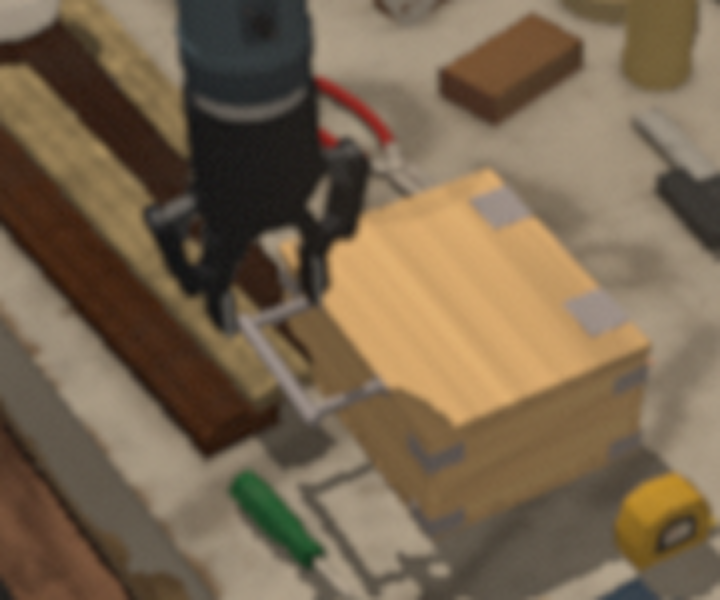

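The fingers straddle the bar between the posts. Descending and pinching.

Request:
carry_out --rows '[{"gripper":54,"xyz":[0.001,0,0.015],"twist":[0,0,0]},{"gripper":54,"xyz":[0,0,0.015],"twist":[0,0,0]},{"gripper":54,"xyz":[0,0,0.015],"twist":[0,0,0]},{"gripper":54,"xyz":[0,0,0.015],"twist":[0,0,0]},{"gripper":54,"xyz":[0,0,0.004],"twist":[0,0,0]},{"gripper":54,"xyz":[0,0,0],"twist":[0,0,0]}]'

```text
time: 14.45
tool_pos: [0.4109, 0.2314, 0.2524]
eef_rot: [-0.0, 0.999, -0.041, 0.0]
force: [-0.3, -0.2, -0.2]
finger_gap: 0.0462
```

```bash
python3 -c "
from h import *
need([.410,.231,.25],-.082)
cv2.imwrite('pics/d9.png',cv2.resize(eyes.capture('scene')[130:280,160:340,::-1],(720,600),interpolation=2))"
```

```text
t 14.45 p [0.4109 0.2314 0.2524] yaw -0.082 gap 0.0462 F [-0.3 -0.2 -0.2]
turn [-0.0002 -0.0002  0.0002] shift in current axes [-0.0009  0.0005  0.0024] after turn [-0.0009  0.0005  0.0024]
```

View pics/d9.png

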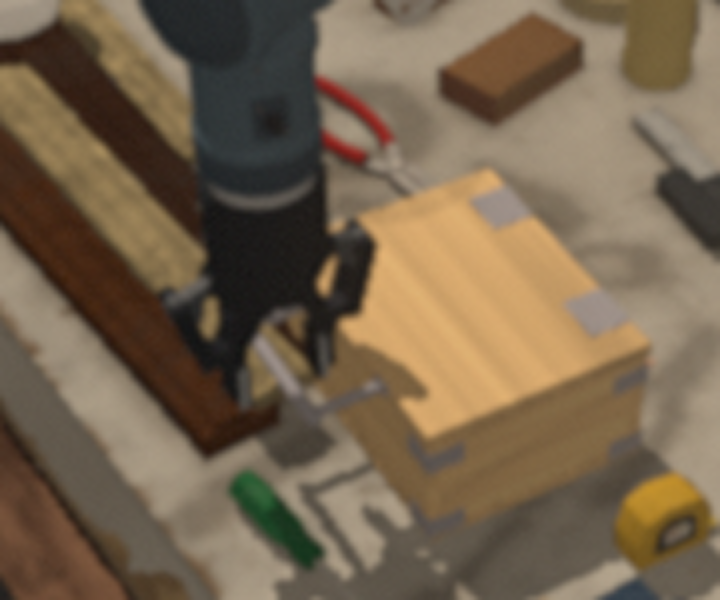

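Request:
carry_out --rows '[{"gripper":54,"xyz":[0,0,0.002],"twist":[0,0,0]},{"gripper":20,"xyz":[0,0,0],"twist":[0,0,0]},{"gripper":5,"xyz":[0,0,0],"twist":[0,0,0]},{"gripper":0,"xyz":[0,0,0],"twist":[0,0,0]},{"gripper":0,"xyz":[0,0,0],"twist":[0,0,0]},{"gripper":0,"xyz":[0,0,0],"twist":[0,0,0]},{"gripper":0,"xyz":[0,0,0],"twist":[0,0,0]},{"gripper":0,"xyz":[0,0,0],"twist":[0,0,0]}]'

```text
time: 15.3
tool_pos: [0.4109, 0.2315, 0.2505]
eef_rot: [-0.0, 0.999, -0.041, 0.0]
force: [-0.6, -0.4, 4.7]
finger_gap: 0.0077
```

```bash
python3 -c "
from h import *
need([.410,.231,.25],-.082)
"
```

```text
t 15.3 p [0.4109 0.2315 0.2505] yaw -0.082 gap 0.0077 F [-0.6 -0.4  4.7]
turn [-0.0004 -0.0006  0.0001] shift in current axes [-0.0009  0.0005  0.0005] after turn [-0.0009  0.0005  0.0005]
```

Pinched. Now I work out the arc steps.

```bash
python3 -c "
import numpy as np
a=np.linspace(0,1.047,25)+.024
x=.212*(np.cos(.024)-np.cos(a)); z=.212*(np.sin(a)-np.sin(.024))
X=x.round(4);Z=z.round(4)
for i in range(24): print(i,round(X[i+1]-X[i],4),round(-(Z[i+1]-Z[i]),4))
print(x[-1],z[-1],x[7],z[7])"
```

```text
0 0.0004 -0.0092
1 0.0008 -0.0092
2 0.0013 -0.0092
3 0.0016 -0.0091
4 0.002 -0.009
5 0.0024 -0.009
6 0.0028 -0.0088
7 0.0032 -0.0087
8 0.0036 -0.0085
9 0.0039 -0.0084
10 0.0043 -0.0082
11 0.0046 -0.008
12 0.005 -0.0078
13 0.0053 -0.0075
14 0.0057 -0.0073
15 0.0059 -0.0071
16 0.0063 -0.0068
17 0.0066 -0.0066
18 0.0068 -0.0062
19 0.0071 -0.0059
20 0.0073 -0.0056
21 0.0076 -0.0053
22 0.0078 -0.005
23 0.008 -0.0046
0.11033862774565831 0.18098068867650935 0.011335073576211177 0.0634842464338821
```

Request:
carry_out --rows '[{"gripper":0,"xyz":[0.0002,0,-0.0046],"twist":[0,0,0]},{"gripper":0,"xyz":[0.0002,0,-0.0046],"twist":[0,0,0]},{"gripper":0,"xyz":[0.0008,0,-0.0092],"twist":[0,0,0]},{"gripper":0,"xyz":[0.0013,0,-0.0092],"twist":[0,0,0]},{"gripper":0,"xyz":[0.0016,0,-0.0091],"twist":[0,0,0]},{"gripper":0,"xyz":[0.002,0,-0.009],"twist":[0,0,0]},{"gripper":0,"xyz":[0.0024,0,-0.009],"twist":[0,0,0]},{"gripper":0,"xyz":[0.0028,0,-0.0088],"twist":[0,0,0]}]'

```text
time: 16.1
tool_pos: [0.422, 0.2305, 0.3143]
eef_rot: [-0.0, 0.999, -0.041, -0.0]
force: [0.7, 2.9, -2.9]
finger_gap: 0.0078
```

```bash
python3 -c "
from h import *
s=get_state();print(s['tool_pos'],s['force'],s['finger_gap'])
cv2.imwrite('pics/d10.png',cv2.resize(eyes.capture('scene')[110:280,160:340,::-1],(640,600),interpolation=2))"
```

```text
[0.4219987  0.23049938 0.31426392] [ 0.66213645  2.87463934 -2.89157775] 0.007757926972674972
```

View pics/d10.png

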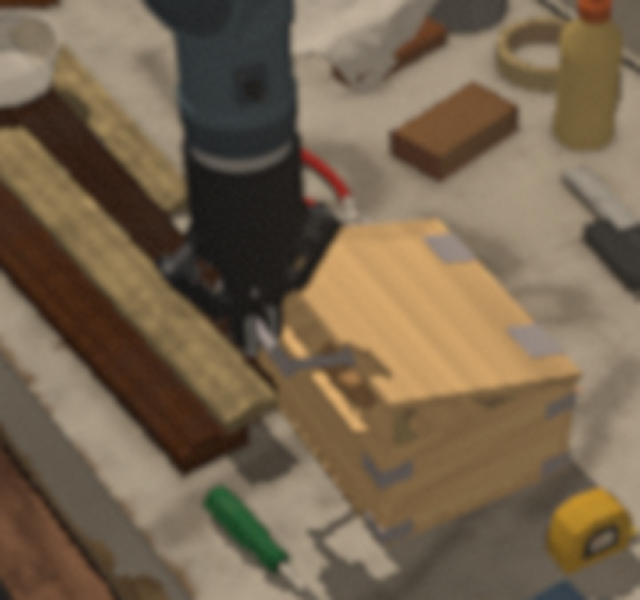

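Request:
carry_out --rows '[{"gripper":0,"xyz":[0.0032,0,-0.0087],"twist":[0,0,0]},{"gripper":0,"xyz":[0.0036,0,-0.0085],"twist":[0,0,0]},{"gripper":0,"xyz":[0.0039,0,-0.0084],"twist":[0,0,0]},{"gripper":0,"xyz":[0.0043,0,-0.0082],"twist":[0,0,0]},{"gripper":0,"xyz":[0.0046,0,-0.008],"twist":[0,0,0]},{"gripper":0,"xyz":[0.005,0,-0.0078],"twist":[0,0,0]},{"gripper":0,"xyz":[0.0053,0,-0.0075],"twist":[0,0,0]},{"gripper":0,"xyz":[0.0057,0,-0.0073],"twist":[0,0,0]}]'

```text
time: 16.95
tool_pos: [0.4562, 0.2276, 0.3785]
eef_rot: [-0.0, 0.999, -0.041, -0.002]
force: [-7.9, 3.8, 3.2]
finger_gap: 0.0078
```

Request:
carry_out --rows '[{"gripper":0,"xyz":[0.0059,0,-0.0071],"twist":[0,0,0]},{"gripper":0,"xyz":[0.0063,0,-0.0068],"twist":[0,0,0]},{"gripper":0,"xyz":[0.0066,0,-0.0066],"twist":[0,0,0]},{"gripper":0,"xyz":[0.0068,0,-0.0062],"twist":[0,0,0]},{"gripper":0,"xyz":[0.0071,0,-0.0059],"twist":[0,0,0]},{"gripper":0,"xyz":[0.0073,0,-0.0056],"twist":[0,0,0]},{"gripper":0,"xyz":[0,0,0],"twist":[0,0,0]}]'

```text
time: 17.65
tool_pos: [0.496, 0.2243, 0.419]
eef_rot: [-0.001, 0.999, -0.041, -0.001]
force: [-13.1, 1.2, 12.9]
finger_gap: 0.0076
```

```bash
python3 -c "
from h import *
s=get_state();print(s['tool_pos'],s['force'],s['finger_gap'])
p=s['tool_pos']+np.array([0,0,-.155]); h=np.array([.6214,.2140,.09]); e=np.array([np.cos(-.082),np.sin(-.082)])
dx=-(p[:2]-h[:2])@e; dz=p[2]-h[2]; print('radius',np.hypot(dx,dz),'joint deg',np.degrees(np.arctan2(dz,dx)-.024))
cv2.imwrite('pics/d11.png',cv2.resize(eyes.capture('scene')[90:280,160:340,::-1],(570,600),interpolation=2))"
```

```text
[0.49601619 0.22428954 0.41895405] [-13.08127204   1.19713263  12.94278616] 0.007624568037271967
radius 0.21467880041938298 joint deg 52.75007298089289
```

View pics/d11.png

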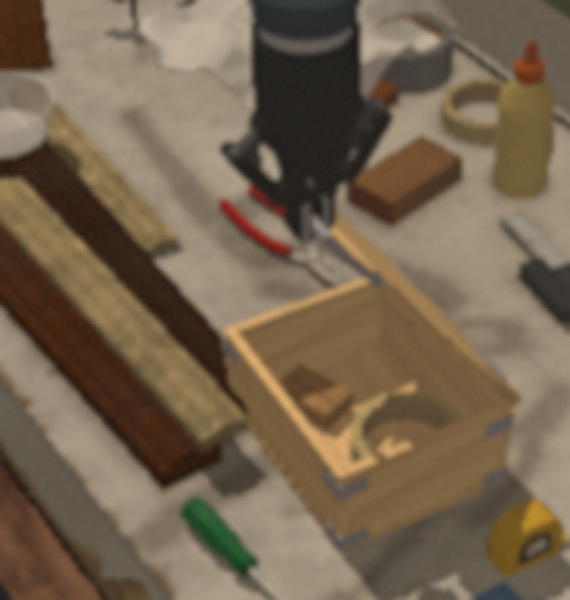

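The reaction points outward from the hinge, about 18 N, so my arc is slightly too tight. I'll finish the arc with a small outward relief.

Request:
carry_out --rows '[{"gripper":0,"xyz":[0.0052,0,-0.005],"twist":[0,0,0]},{"gripper":0,"xyz":[0.0055,0,-0.0044],"twist":[0,0,0]},{"gripper":0,"xyz":[0.0057,0,-0.004],"twist":[0,0,0]},{"gripper":0,"xyz":[0.0057,0,-0.0036],"twist":[0,0,0]},{"gripper":0,"xyz":[0,0,0],"twist":[0,0,0]},{"gripper":0,"xyz":[0,0,0],"twist":[0,0,0]}]'

```text
time: 18.3
tool_pos: [0.5193, 0.2224, 0.4355]
eef_rot: [-0.0, 0.999, -0.041, 0.001]
force: [-5.1, 2.3, 7.0]
finger_gap: 0.0077
```

```bash
cat > ang.py <<'E'
from h import *
s=get_state();print(s['time'],s['tool_pos'],s['force'],s['torque'],s['finger_gap'])
p=s['tool_pos']+rot(s['eef_rot']).apply([0,0,.155]); h=np.array([.6221,.2141,.09]); e=np.array([np.cos(-.082),np.sin(-.082)])
dx=-(p[:2]-h[:2])@e; dz=p[2]-h[2]; print('radius',np.hypot(dx,dz),'joint deg',np.degrees(np.arctan2(dz,dx)-.024), 'by x',np.degrees(np.arccos(dx/.212)-.024),'by z',np.degrees(np.arcsin(dz/.212)-.024))
E
python3 - <<'E'
from ang import *
for n in ('top','scene'): cv2.imwrite(f'pics/{n}12.png',eyes.capture(n)[:,:,::-1])
cv2.imwrite('pics/d12.png',cv2.resize(cv2.imread('pics/scene12.png')[90:280,190:370],(570,600),interpolation=2))
E
```

```text
18.3 [0.51928565 0.22242505 0.43551528] [-5.06556996  2.25161012  6.95519743] [ 0.33918243  1.11961687 -0.0033373 ] 0.007705065196751971
radius 0.21652148707120944 joint deg 60.25427484460438 by x 59.59227607744707 by z 62.60718204328973
```

View pics/d12.png

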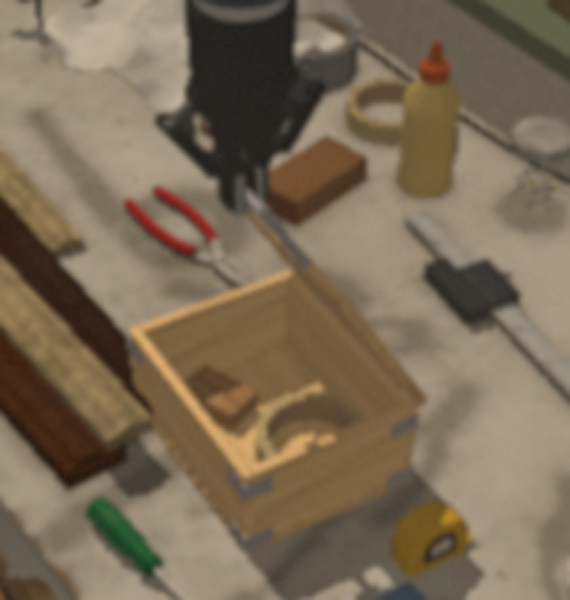

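View pics/top12.png

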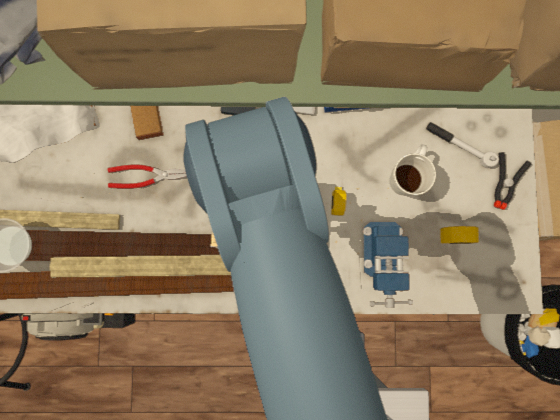

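By travel along x the angle is 59.6°. The bar seems to have rolled about 4.5 mm along the pads. I'll check the angle independently from the images.

```bash
python3 - <<'E'
from h import *
h=np.array([.6219,.2141,.09]); e=np.array([np.cos(-.082),np.sin(-.082),0]); f=np.array([-e[1],e[0],0])
# note lid underside passes hinge height, top +10mm
im=cv2.resize(cv2.imread('pics/scene12.png')[120:240,250:350],(500*1,600),interpolation=2)
for a,c in((55,(255,0,0)),(60,(0,255,0)),(65,(0,0,255))):
    t=np.radians(a)
    for y in (-.102,.102):
        for o in(0,.01):
            P=h+y*f-.162*np.cos(t)*e+np.array([0,0,.162*np.sin(t)])+o*(np.sin(t)*e+np.array([0,0,np.cos(t)]))
            q=proj('scene',P)[0]; k=((q-[250,120])*5).astype(int); print(a,y,o,q.round(1))
            if y<0: cv2.circle(im,tuple(int(v) for v in k),3,c,-1)
    q=proj('scene',h-.102*f)[0]; cv2.circle(im,tuple(int(v) for v in (q-[250,120])*5),3,(255,255,0),-1)
cv2.imwrite('pics/d13.png',im)
E
```

```text
55 -0.102 0 [291.8 192. ]
55 -0.102 0.01 [295.  188.9]
55 0.102 0 [249.8 146. ]
55 0.102 0.01 [252.6 143.2]
60 -0.102 0 [296.4 187.8]
60 -0.102 0.01 [299.7 184.9]
60 0.102 0 [253.9 142.2]
60 0.102 0.01 [256.8 139.6]
65 -0.102 0 [301.1 183.8]
65 -0.102 0.01 [304.6 181.1]
65 0.102 0 [258.2 138.6]
65 0.102 0.01 [261.3 136.2]
```

View pics/d13.png

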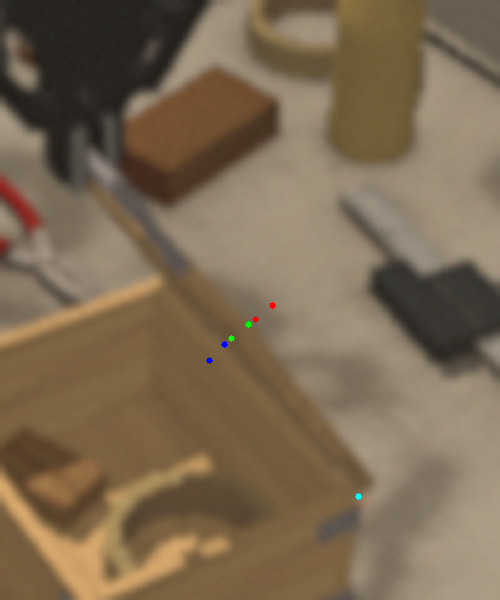

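```bash
python3 - <<'E'
from h import *
h=np.array([.6219,.2141,.09]); e=np.array([np.cos(-.082),np.sin(-.082),0]); f=np.array([-e[1],e[0],0])
im=cv2.resize(cv2.imread('pics/scene12.png')[145:225,262:332],(630,720),interpolation=2); im=im[:600]
S=lambda q:tuple(int(v) for v in (q-[262,145])*9)
im=cv2.convertScaleAbs(im,alpha=1.5)
for a in (56,58,60,62,64):
    t=np.radians(a)
    P=h-.052*f-.212*np.cos(t+.024)*e+np.array([0,0,.212*np.sin(t+.024)]); q=proj('scene',P)[0]; print(a,q.round(1))
    cv2.circle(im,S(q),2,(0,255,0) if a==60 else (0,0,255),-1)
cv2.imwrite('pics/d14.png',im)
# sanity: closed projection of bar end and corners vs measured (238,234),(267.6,240),(322.4,217)
print(proj('scene',[h-.052*f-.2119*e+[0,0,.005],h-.102*f-.162*e+[0,0,.01],h-.102*f+.002*e+[0,0,.01]]))
E
```

```text
56 [272.7 167.2]
58 [275.1 165. ]
60 [277.6 162.8]
62 [280.1 160.7]
64 [282.7 158.7]
[[238.08528096 235.84056645]
 [265.97178513 239.94353042]
 [322.65082931 216.25035784]]
```

View pics/d14.png

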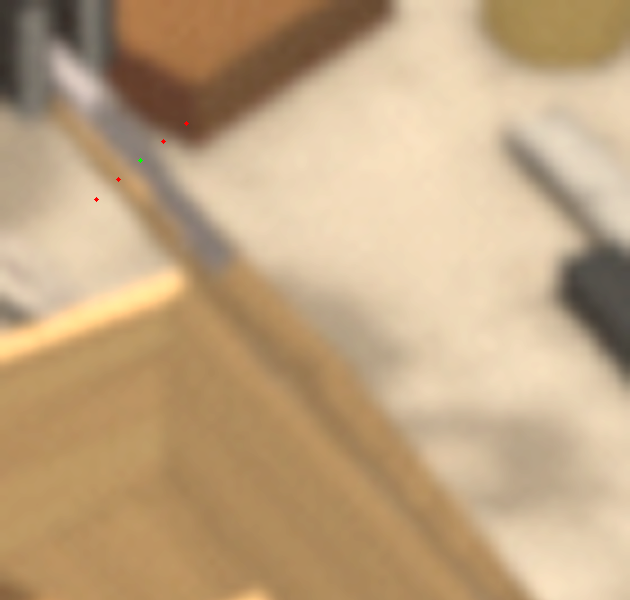

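The bar's right end lies on the 60° prediction (scene ~278,162), which agrees with the kinematic 59.6° to 60.3°. I'll hold a moment, recheck and hand in.

Request:
carry_out --rows '[{"gripper":0,"xyz":[0.0005,0,-0.0005],"twist":[0,0,0]},{"gripper":0,"xyz":[0,0,0],"twist":[0,0,0]},{"gripper":0,"xyz":[0,0,0],"twist":[0,0,0]},{"gripper":0,"xyz":[0,0,0],"twist":[0,0,0]},{"gripper":0,"xyz":[0,0,0],"twist":[0,0,0]},{"gripper":0,"xyz":[0,0,0],"twist":[0,0,0]}]'

```text
time: 19.0
tool_pos: [0.5196, 0.2225, 0.4357]
eef_rot: [-0.0, 0.999, -0.041, 0.001]
force: [-5.8, 2.8, 7.4]
finger_gap: 0.0073
```

```bash
python3 ang.py
```

```text
19.0 [0.51963991 0.22245481 0.43569587] [-5.82535621  2.79291539  7.39811155] [0.47111867 1.05961333 0.01629227] 0.007281502678165425
radius 0.21654183910327698 joint deg 60.344940870797025 by x 59.68248336556148 by z 62.71860987878297
```

```bash
python3 -c "
from rig import finish_job
print(finish_job())"
```

```text
the job is handed in; nothing more can be done
None
```

I moved the larger tape measure off the lid, raised the lid to about 60°, and handed the job in at about 19 s with the gripper still holding the bar.

- **Tape measure:** it stands upright on the worktop at about (0.50, -0.24), more than 0.3 m from the chest. It touched down lightly, at about 13 N. In the last pictures the screwdriver, pliers, mug and the small look-alike tape looked unmoved by eye; I did not measure them.
- **Lid angle:** it came to about 59.7° from the bar's x travel and about 60.3° from the direction to the hinge. The bar's end in the scene picture also sat on the 60° prediction, within about a degree.
- **Check that disagreed:** the angle from the grip's height alone came to 62.7°, and the measured radius was 216.5 mm instead of 212. I think the bar rolled about 4.5 mm along the pads, so I trusted the other readings.
- **Forces:** the highest wrist force I read was about 18 N, while raising the lid; about 10 N remained during the final hold.

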